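Put the ring box away in the push-open drawer

ROBOT

A 6-joint arm with a two-finger parallel gripper is mounted at the origin on the work surface. World frame = base frame: x ahead of the robot, y to its left, z up, the work surface at z = 0. Lengths are in m, angles in rad, forces in N, time in s.
With the tool pointing down it reaches from about 0.375 to 0.9 m from the base axis. Payload 3.1 kg.
Tool frame: the origin (TCP) lies at the centre of the arm's flange, where the gripper is bolted on; the fingertips stand 173 mm ahead of it and the grasp point (between the pads) lies 155 mm ahead of it (tip_extent is the distance from the TCP to the fingertips, in m); z points along the fingers, y is the direction in which the jaws open and shut (so a half turn about z gives the same grasp; the last joint's range is limited). The gripper opens to 85 mm and grips with 20 to 120 N. Pads are 22 mm wide; open, the fingers measure 114 mm over their backs; the gripper's body (76 mm by 85 mm) begins 54 mm behind the grasp point. The pads swing forward as they close: fully open they stand 13 mm farther back than shut.
Start: joints at [-1.383, 0.527, 1.433, -0, 1.181, -0.178], TCP at [0.224, -0.583, 0.405] pointing down, gripper open.
Joint ranges: [-3.08, 3.08], [-0.75, 2.2], [0.22, 2.44], [-1.43, 4.57], [0, 2.65], [-2.85, 2.85]. Speed limits (rad/s): [2.79, 2.79, 3.14, 3.14, 3.14, 3.14].

INTERFACE

Orientations are given as a unit quaternion [x, y, z, w].
In Python, from station import sense, snapshot, sign_off, tip_extent gives the robot as it stands. The module is installed in compiled form; this text tells all that it offers.
- The arm moves only by the tool servo_tool, never from a script. Its argument "rows" is a list of rows, each a list of 3 entries, a list of its own where there are three numbers: the shift along the tool's x, y, z in mm, then the turn about the tool's z in degrees, then the opening, from -1 (shut) to 1 (fully open), so that 0 is half open. A call has 1 to 8 rows; each row is the pose to reach, as a shift and turn from the pose measured when the call began, along the tool's axes at that moment; what a row does not reach only later rows make up. A row lasts 1/10 s, in which the tool goes at most 50 mm and 8.59 degrees, less where a joint would pass 70% of its speed; a pose out of reach is approached as far as the arm can. A call with a gripper value outside its range is refused whole. The fingers move at their own pace and stop on an object; "force" is the grip in N (left out, the last holds). Time passes only in rows, so rows that repeat a pose let the fingers close. It gives the time, the measured TCP pose, the force and the opening at its end, in the units of the state.
- sense(): the state, without advancing time (a new reading comes with each control period).
- snapshot(name): name is "scene" or "top" or "wrist"; returns a dict with "image" (480x640x3 uint8, blue, green, red), "z_map" (480x640 float32, m along the optical axis (not along the pixel's ray), 0 where there is no reading), "vertical_fov" (degrees; the focal length in pixels is half the picture's height over the tangent of half this angle, whatever the lens; pixels are square), "cx", "cy" (the principal point, pixels), "cam_to_world" (4x4, takes a point from camera to world coordinates). Camera axes: x right, y down, z forward; pixel columns grow to the right and rows downward; lengths in m; the calibration is good to about 2 mm. A picture is of the moment at which its call begins.
- sign_off(): hands the job in, once; it reports no verdict.
The state is a dict: "t": time; "q": joint angles; "qd": joint speeds; "tau": joint torques, N m; "tcp_pos": TCP position; "tool_rot": TCP orientation; "force": force on the tool from outside, world axes, zero at the start; "ft_torque": the same for the moment, N m; "finger_gap": opening from 0.0 (shut) to 1.0 (fully open).
Only numpy, scipy, OpenCV 4.12 (cv2) and the standard library are available. Lean on these libraries where they do the work, as an engineer would, in place of code of your own. Each camera call takes 0.05 s, during which the arm holds its last target. There are 200 camera calls.

TASK

Put the small ring box away in the drawer of the low white unit on the counter. The drawer has no handle: press its front home and let go to make the worn latch spring it open (look whether it did, it may need another press), stand the ring box upright in it, then press the drawer gently back in until it latches, and leave it shut. Do not force the drawer, and leave the other things on the counter as they stand.

Things in the scene. Friction and masses are not known exactly. Their poses are not given: they have to be found in the camera images.
- unit: Fixed low display unit, white laminate, 200 mm deep (its x), 240 wide (its y), 64 high, with one drawer in its -x side, the front, which faces the robot (yaw within 0.25 rad). Origin: centre of its underside. Its latch: shut at the start, the drawer lets go after one or else two full presses, unknown beforehand; from open, one full press makes it hold. A press that stops short changes nothing.
- drawer (a joint): Drawer slide along the unit's x, in m: 0 = latched shut, 0.085 = sprung fully open (towards -x), -0.0118 = rubber-buffered stop. A spring pushes it out with 5 N shut, 3 N open. The latch steps on only if the drawer is pressed to within 1.5 mm of the stop (12 N on it does) and then let go. Once freed it follows the finger and springs out within 0.5 s: draw back 110 mm. If not freed it rests at 0.
- drawer_face (a point): Centre of the outer face of the drawer's plain wooden front panel, 35 mm above the counter; moves with the drawer. The panel is 236 mm wide, 12 thick, from 6 to 64 mm above the counter; shut, its outer face stands 24 mm before the unit's carcass, so fingers pointing down can push it. Axes as the unit's: push along +x.
- drawer_well (a point): Centre of the drawer's inner floor (floor 16 mm above the counter); moves with the drawer, axes as the unit's. The well measures 88 mm (x) by 188 (y); its side and back walls reach 43 mm above the counter, the front panel 64. Fully open, the whole well lies clear in front of the unit.
- ring_box: Closed ring box, blue cloth with a thin brass line and clasp, 44 mm (its x) by 38 (its y) by 34 high, about 60 g. Origin: centre of its underside. It stands on the counter to the left of the unit.
- figurine: White china figurine, 42 mm across, 68 high, origin at its underside. Bystander: leave alone.
- sanitiser: Pump bottle, 60 mm across, 168 high, origin at its underside. Bystander: leave alone.
- teacup: Blue china mug, 76 mm across, 62 high, origin at its underside. Bystander: leave alone.
Things that resemble listed ones, but are neither listed nor needed, are in the scene too. Several things have the shape of the ring_box; the one meant has the colours described above.

How it is judged:
By the outcome, as a careful person would: the job done as asked, in the order asked, and still so for the second after the job is handed in, with the robot touching nothing.
It also fails if it takes over 67 s, if anything falls off the work surface, if the arm or the gripper's body presses on something with over 40 N, if the wrist force passes 120 N, or if a joint passes its speed limit or range.

## Working session

There is one attempt and no reset: what is moved stays moved. The work goes in short steps, Python scripts to look and compute and a tool call to move; the robot and the scene stay as the last step left them, time stands still between calls to the robot, and variables do not carry over. Pictures are saved under pics/ and viewed, about 8 in all and at most 12, crops included, and the job is handed in when it is done.

Besides the shell and the picture viewer there is one more tool, called after "Call:" by a JSON object that holds its "method" and its "body", one argument or row to a line. servo_tool: Moves the arm, as the interface text tells. Its arguments: {"type":"object","properties":{"rows":{"type":"array"},"force":{"type":"number"}},"required":["rows"]}

```bash
mkdir -p pics; cat > h.py <<'E'
import numpy as np, cv2
from scipy.spatial.transform import Rotation as R
from station import sense, snapshot, sign_off, tip_extent
def snap(cam,fn,crop=None,k=1):
    s=snapshot(cam); np.savez('pics/'+fn+'.npz',**s)
    im=s['image']
    if crop: x0,y0,x1,y1=crop; im=cv2.resize(im[y0:y1,x0:x1],None,fx=k,fy=k,interpolation=cv2.INTER_CUBIC)
    cv2.imwrite('pics/'+fn+'.png',im); return s
def pts(s):
    z=np.asarray(s['z_map'],float);f=240/np.tan(np.radians(float(s['vertical_fov']))/2)
    v,u=np.mgrid[:480,:640]
    P=np.stack([(u-s['cx'])/f*z,(v-s['cy'])/f*z,z],-1)
    T=np.asarray(s['cam_to_world']); W=P@T[:3,:3].T+T[:3,3]; W[z==0]=np.nan; return W
def rel(dst):
    "world target TCP -> shift in tool axes mm"
    st=sense(); r=R.from_quat(st['tool_rot']); return r.inv().apply(np.array(dst)-st['tcp_pos'])*1000
E
python3 - <<'E'
from h import *
st=sense();print(st, tip_extent() if callable(tip_extent) else tip_extent);print(R.from_quat(st['tool_rot']).as_matrix().round(3))
a=snap('top','t0');b=snap('scene','s0')
print(a['cam_to_world'])
E
```

```text
{'t': 0.0, 'q': array([-1.38248746e+00,  5.28489701e-01,  1.43392144e+00, -2.46240425e-06,
        1.18138305e+00, -1.78504106e-01]), 'qd': array([-0.00072981, -0.00021935, -0.00145236,  0.00074103,  0.00058309,
        0.00030383]), 'tau': array([-9.60859688e-04, -4.42351878e+01, -1.78025508e+01, -2.99094054e-04,
        8.47911928e-03,  9.90312515e-06]), 'tcp_pos': array([ 0.22411024, -0.58306601,  0.40371265]), 'tool_rot': array([ 9.83227443e-01,  1.82380328e-01, -6.53487808e-06, -1.10075346e-03]), 'force': array([-0.00592955, -0.67338039, -0.21773193]), 'ft_torque': array([-0.03017091,  0.03518108,  0.01703782]), 'finger_gap': 0.999948259999724} 0.1734
[[ 0.933  0.359 -0.   ]
 [ 0.359 -0.933  0.002]
 [ 0.    -0.002 -1.   ]]
[[ 0.01367616 -0.99152958  0.12915901  0.43848013]
 [-0.99987272 -0.01249966  0.00991521 -0.01982586]
 [-0.00821678 -0.12927817 -0.99157432  1.2481256 ]
 [ 0.          0.          0.          1.        ]]
```

View pics/t0.png

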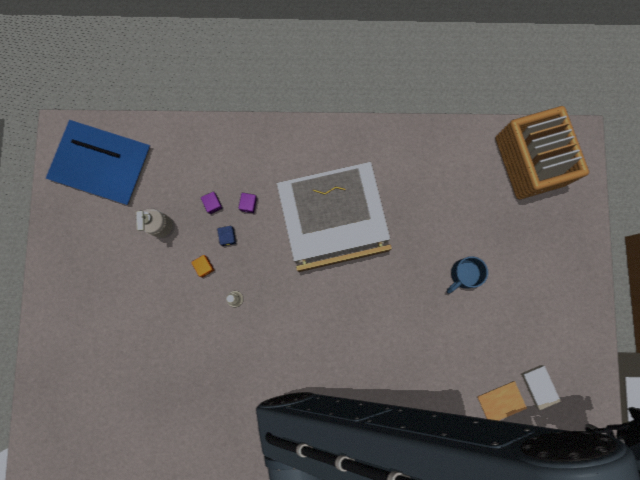

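View pics/s0.png

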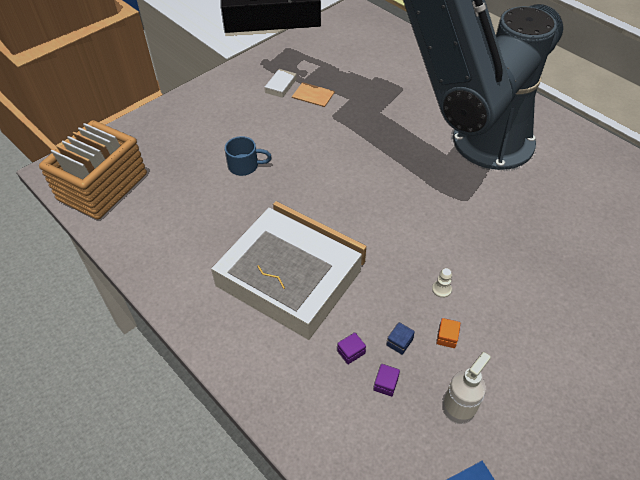

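The top view shows the blue ring box at (227,236), with purple lookalikes at (211,203) and (248,203) and an orange one at (203,267). The figurine is at (234,299), the unit at (335,212), and the drawer front runs from (298,267) to (390,248). Next I measure them.

```bash
cat > m.py <<'E'
from h import *
s=dict(np.load('pics/t0.npz'));W=pts(s);im=s['image'].astype(int)
def rect(win,zlo,zhi,col=None):
    x0,y0,x1,y1=win; w=W[y0:y1,x0:x1].reshape(-1,3); c=im[y0:y1,x0:x1].reshape(-1,3)
    m=(w[:,2]>zlo)&(w[:,2]<zhi)
    if col is not None: m&=col(c)
    p=w[m]; (cx,cy),(a,b),t=cv2.minAreaRect((p[:,:2]*1000).astype(np.float32))
    return m.sum(),np.round([cx,cy,a,b,t],1),np.nanmedian(p[:,2]).round(4), cv2.boxPoints(((cx,cy),(a,b),t)).round(0).tolist()
for n,win in dict(blue=(214,222,238,250),p1=(200,190,222,215),p2=(236,190,260,215),org=(190,254,215,280)).items(): print(n,rect(win,.026,.045))
print('unit',rect((270,155,400,280),.055,.075))
wood=lambda c:(c[:,2]>c[:,0]+50)
print('panel',rect((290,235,400,275),.05,.075,wood))
print('fig',rect((222,288,246,310),.01,.09))
E
python3 m.py
```

```text
blue (np.int64(264), array([613.7, 226.5,  44.4,  37.8,  12.3]), np.float64(0.0327), [[588.0, 240.0], [596.0, 203.0], [639.0, 213.0], [631.0, 250.0]])
p1 (np.int64(259), array([697.9, 268.4,  43.7,  37.6,  28. ]), np.float64(0.033), [[670.0, 275.0], [687.0, 242.0], [726.0, 262.0], [708.0, 295.0]])
p2 (np.int64(262), array([699.3, 175.8,  38.4,  44.8,  81.9]), np.float64(0.0329), [[674.0, 160.0], [719.0, 154.0], [724.0, 192.0], [680.0, 198.0]])
org (np.int64(275), array([536.1, 283.9,  44.2,  38.3,  31. ]), np.float64(0.0328), [[507.0, 289.0], [527.0, 256.0], [565.0, 279.0], [545.0, 312.0]])
unit (np.int64(8343), array([661.2, -43.6, 225. , 240.2,  13.7]), np.float64(0.0644), [[523.0, 46.0], [580.0, -187.0], [799.0, -134.0], [742.0, 100.0]])
panel (np.int64(429), array([557.9, -68.1,  11.2, 232.9,  13.8]), np.float64(0.0634), [[525.0, 44.0], [580.0, -182.0], [591.0, -180.0], [536.0, 46.0]])
fig (np.int64(162), array([455.6, 199.3,  32.4,  31.2,   0.8]), np.float64(0.0548), [[439.0, 215.0], [440.0, 183.0], [472.0, 184.0], [472.0, 215.0]])
```

Measured values: unit yaw is 13.7°, and the shut face centre is about (552,-70). The well should be at about (524,-77) when open. The box is at (614,226.5) with yaw 12.3°. I move to a standoff in front of the drawer with the fingers shut.

Call:
{"method": "servo_tool", "body": {
  "rows": [
    [[35,-30,10],1,-1],
    [[70,-60,20],2,-1],
    [[105,-90,30],3,-1],
    [[140,-120,40],4,-1],
    [[175,-150,50],5,-1],
    [[210,-180,60],6,-1],
    [[245,-210,70],7,-1],
    [[280,-235,80],7.3,-1]
  ],
  "force": 40
}}

```text
t: 0.9
tcp_pos: [0.4014, -0.261, 0.3238]
tool_rot: [0.993, 0.119, -0.0, -0.002]
force: [0.2, -0.1, -0.0]
finger_gap: -0.0
```

```bash
python3 -c "
from h import *
st=sense();print(st['t'],st['tcp_pos'],R.from_quat(st['tool_rot']).as_matrix().round(3),rel([.5023,-.0823,.203]))"
```

```text
0.9 [ 0.40136624 -0.26100733  0.32384118] [[ 0.972  0.236 -0.001]
 [ 0.236 -0.972  0.003]
 [-0.001 -0.003 -1.   ]] [ 140.39251778 -149.38400673  121.24720712]
```

Call:
{"method": "servo_tool", "body": {
  "rows": [
    [[30,-35,10],0,-1],
    [[60,-70,30],0,-1],
    [[90,-105,55],0,-1],
    [[115,-130,80],0,-1],
    [[130,-145,100],0,-1],
    [[140,-149,121],0,-1],
    [[140,-149,121],0,-1],
    [[140,-149,121],0,-1]
  ]
}}

```text
t: 1.7
tcp_pos: [0.5018, -0.0827, 0.203]
tool_rot: [0.993, 0.119, -0.001, -0.002]
force: [0.1, -0.2, -0.1]
finger_gap: 0.001
```

Call:
{"method": "servo_tool", "body": {
  "rows": [
    [[15,0,0],0,-1],
    [[30,0,0],0,-1],
    [[36,0,0],0,-1],
    [[40,0,0],0,-1],
    [[43,0,0],0,-1],
    [[46,0,0],0,-1],
    [[46,0,0],0,-1]
  ]
}}

```text
t: 2.4
tcp_pos: [0.5449, -0.0722, 0.2031]
tool_rot: [0.993, 0.119, -0.003, -0.002]
force: [-4.6, -3.0, 3.9]
finger_gap: -0.001
```

Call:
{"method": "servo_tool", "body": {
  "rows": [
    [[1.5,0,0],0,-1],
    [[3,0,0],0,-1],
    [[4.5,0,0],0,-1],
    [[4.5,0,0],0,-1]
  ]
}}

```text
t: 2.8
tcp_pos: [0.5478, -0.0716, 0.2031]
tool_rot: [0.993, 0.119, -0.005, -0.003]
force: [-3.9, -2.5, 1.6]
finger_gap: 0.002
```

Call:
{"method": "servo_tool", "body": {
  "rows": [
    [[2,0,0],0,-1],
    [[4,0,0],0,-1],
    [[5,0,0],0,-1],
    [[6,0,0],0,-1],
    [[6,0,0],0,-1]
  ]
}}

```text
t: 3.3
tcp_pos: [0.5519, -0.0707, 0.2031]
tool_rot: [0.993, 0.119, -0.007, -0.003]
force: [-5.1, -4.6, 3.8]
finger_gap: 0.002
```

Call:
{"method": "servo_tool", "body": {
  "rows": [
    [[1.5,0,0],0,-1],
    [[3,0,0],0,-1],
    [[4,0,0],0,-1],
    [[5,0,0],0,-1],
    [[5,0,0],0,-1]
  ]
}}

```text
t: 3.8
tcp_pos: [0.5545, -0.0702, 0.203]
tool_rot: [0.993, 0.12, -0.011, -0.003]
force: [-7.0, -5.4, 4.7]
finger_gap: 0.001
```

Call:
{"method": "servo_tool", "body": {
  "rows": [
    [[2,0,0],0,-1],
    [[4,0,0],0,-1],
    [[6,0,0],0,-1],
    [[6,0,0],0,-1]
  ]
}}

```text
t: 4.2
tcp_pos: [0.5563, -0.07, 0.2029]
tool_rot: [0.993, 0.121, -0.017, -0.004]
force: [-12.5, -9.8, 8.2]
finger_gap: -0.002
```

Call:
{"method": "servo_tool", "body": {
  "rows": [
    [[2,0,0],0,-1],
    [[2,0,0],0,-1],
    [[-15,0,0],0,-1],
    [[-40,0,0],0,-1],
    [[-75,0,0],0,-1],
    [[-110,0,0],0,-1],
    [[-115,0,0],0,-1],
    [[-115,0,0],0,-1]
  ]
}}

```text
t: 5.0
tcp_pos: [0.4442, -0.0978, 0.207]
tool_rot: [0.993, 0.119, -0.017, -0.004]
force: [0.3, -0.4, 0.4]
finger_gap: -0.001
```

```bash
python3 -c "
from h import *
s=snap('top','t1',(240,130,440,330),3)
st=sense();print(st['t'],st['tcp_pos'],R.from_quat(st['tool_rot']).as_matrix().round(3))"
```

```text
5.05 [ 0.44547587 -0.09798537  0.2069776 ] [[ 0.971  0.238 -0.032]
 [ 0.238 -0.971  0.003]
 [-0.031 -0.011 -0.999]]
```

View pics/t1.png

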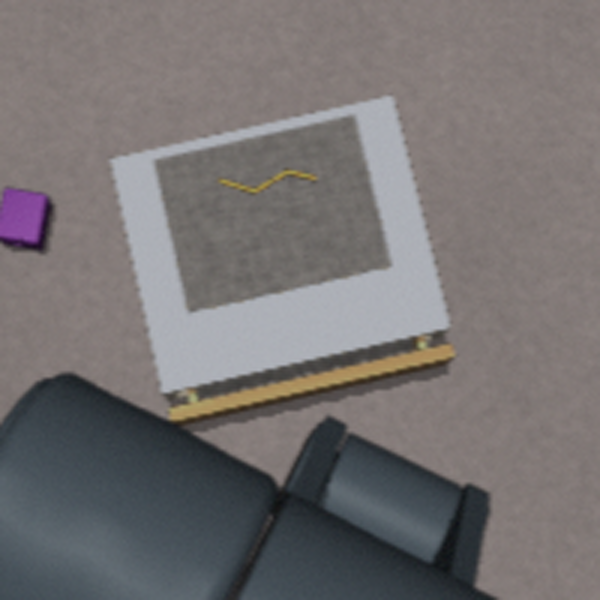

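The drawer is still shut, with the panel unmoved from (170,410) to (455,350). The force reached a full press, so the latch probably needs a second one. I press again in a single call to avoid adding tilt.

Call:
{"method": "servo_tool", "body": {
  "rows": [
    [[45,0,0],0,-1],
    [[85,0,0],0,-1],
    [[97,0,0],0,-1],
    [[102,0,0],0,-1],
    [[107,0,0],0,-1],
    [[112,0,0],0,-1],
    [[117,0,0],0,-1],
    [[120,0,0],0,-1]
  ]
}}

```text
t: 5.85
tcp_pos: [0.558, -0.0699, 0.203]
tool_rot: [0.992, 0.121, -0.023, -0.005]
force: [-15.8, -11.6, 12.5]
finger_gap: -0.0
```

Call:
{"method": "servo_tool", "body": {
  "rows": [
    [[0,0,0],0,-1],
    [[-15,0,0],0,-1],
    [[-40,0,0],0,-1],
    [[-75,0,0],0,-1],
    [[-110,0,0],0,-1],
    [[-120,0,0],0,-1],
    [[-120,0,0],0,-1],
    [[-120,0,0],0,-1]
  ]
}}

```text
t: 6.65
tcp_pos: [0.4429, -0.0992, 0.2084]
tool_rot: [0.992, 0.121, -0.021, -0.004]
force: [0.2, -0.2, -0.8]
finger_gap: 0.002
```

```bash
python3 -c "
from h import *
s=snap('top','t2',(240,130,440,330),3)
st=sense();print(st['t'],st['tcp_pos'],R.from_quat(st['tool_rot']).as_matrix().round(3))"
```

```text
6.7 [ 0.44323051 -0.0991033   0.2083551 ] [[ 0.97   0.24  -0.043]
 [ 0.24  -0.971  0.002]
 [-0.041 -0.013 -0.999]]
```

View pics/t2.png

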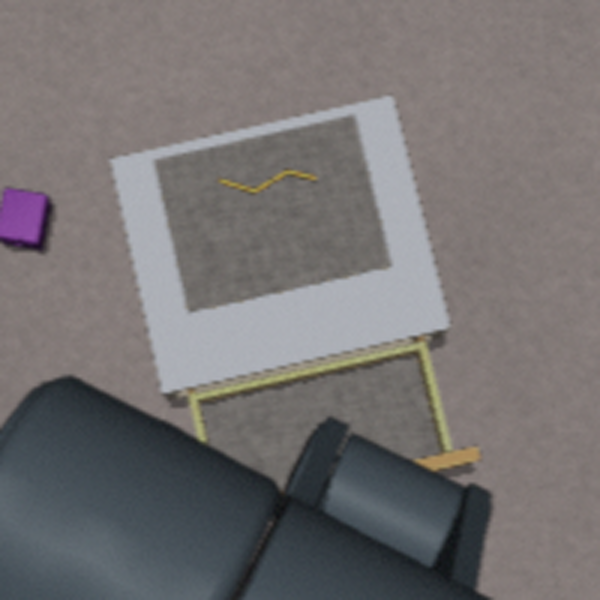

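The drawer is open: the well is visible and the panel's right end is at (478,455). Now I fetch the box.

```bash
cat >> h.py <<'E'
def grasp_rel(g,ext=155):
    st=sense(); r=R.from_quat(st['tool_rot']); return r.inv().apply(np.array(g)-st['tcp_pos']-r.apply([0,0,ext/1000]))*1000
E
python3 -c "
from h import *
print(grasp_rel([.6137,.2265,.13]),grasp_rel([.6137,.2265,.022]))"
```

```text
[ 246.85051761 -274.13079423  -83.34800738] [ 251.31224538 -272.78022531   24.551339  ]
```

Call:
{"method": "servo_tool", "body": {
  "rows": [
    [[0,0,-45],0,-1],
    [[0,-20,-90],0,-1],
    [[35,-55,-95],0,0],
    [[70,-90,-95],0,0.5],
    [[105,-125,-95],0.5,0.5],
    [[140,-160,-95],1,0.5],
    [[175,-195,-95],1,0.5],
    [[210,-230,-95],1.4,0.5]
  ]
}}

```text
t: 7.5
tcp_pos: [0.5974, 0.1777, 0.2977]
tool_rot: [0.994, 0.11, -0.02, -0.003]
force: [1.3, -0.2, -0.1]
finger_gap: 0.752
```

Call:
{"method": "servo_tool", "body": {
  "rows": [
    [[20,-20,5],0,0.5],
    [[37,-44,12],0,0.5],
    [[37,-44,12],0,0.5],
    [[37,-44,12],0,0.5]
  ]
}}

```text
t: 7.9
tcp_pos: [0.6235, 0.2302, 0.2843]
tool_rot: [0.994, 0.111, -0.02, -0.003]
force: [-0.4, -1.3, 0.2]
finger_gap: 0.751
```

```bash
python3 -c "
from h import *
s=snap('wrist','w0');snap('top','t3')
st=sense();print(st['t'],st['tcp_pos'],st['finger_gap'],R.from_quat(st['tool_rot']).as_matrix().round(3))
W=pts(s);im=s['image'].astype(int)
m=(W[...,2]>.026)&(W[...,2]<.045)&(np.hypot(W[...,0]-.6137,W[...,1]-.2265)<.045)&(im[...,0]>im[...,2]+15)
p=(W[m][:,:2]*1000).astype(np.float32);print(m.sum(),cv2.minAreaRect(p))
print(grasp_rel([.6137,.2265,.022]))"
```

```text
8.0 [0.62321182 0.22854732 0.28479906] 0.7513875447298088 [[ 0.975  0.218 -0.041]
 [ 0.218 -0.976  0.002]
 [-0.04  -0.011 -0.999]]
3202 ((611.3652954101562, 229.92359924316406), (43.69176483154297, 36.9615592956543), 11.393223762512207)
[  0.73636127   2.8391982  107.96275048]
```

View pics/w0.png

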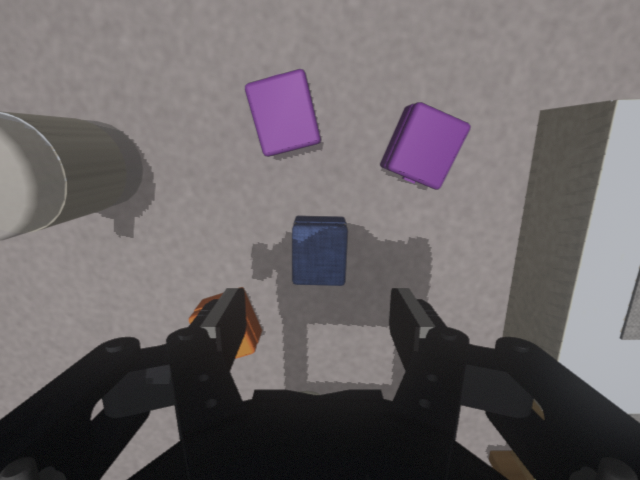

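The wrist view shows the blue box centred between the jaws at (320,250). The orange box is clear of the left finger in world coordinates. Descend and grip.

Call:
{"method": "servo_tool", "body": {
  "rows": [
    [[0,1,35],0.5,0.5],
    [[0,1,65],0.5,0.5],
    [[0,1,90],0.5,0.5],
    [[0,1,103],0.5,0.5],
    [[0,1,108],0.5,0.5],
    [[0,1,108],0.5,0.5],
    [[0,1,108],0.5,0.5]
  ],
  "force": 25
}}

```text
t: 8.7
tcp_pos: [0.6197, 0.2277, 0.1782]
tool_rot: [0.994, 0.105, -0.019, -0.003]
force: [-0.8, -0.1, 0.0]
finger_gap: 0.75
```

Call:
{"method": "servo_tool", "body": {
  "rows": [
    [[0,0,0],0,0],
    [[0,0,0],0,-0.3],
    [[0,0,0],0,-0.6],
    [[0,0,0],0,-0.6],
    [[0,0,0],0,-0.6],
    [[0,0,0],0,-0.6],
    [[0,0,0],0,-0.6]
  ],
  "force": 25
}}

```text
t: 9.4
tcp_pos: [0.6205, 0.2279, 0.1798]
tool_rot: [0.994, 0.105, -0.018, -0.003]
force: [-0.2, 0.3, 5.0]
finger_gap: 0.439
```

Call:
{"method": "servo_tool", "body": {
  "rows": [
    [[0,0,-20],0,-0.6],
    [[0,0,-50],0,-0.6],
    [[0,0,-85],0,-0.6],
    [[0,0,-110],0,-0.6],
    [[0,0,-110],0,-0.6]
  ]
}}

```text
t: 9.9
tcp_pos: [0.6258, 0.2279, 0.2941]
tool_rot: [0.994, 0.105, -0.013, -0.004]
force: [0.7, -0.4, 0.3]
finger_gap: 0.445
```

```bash
python3 -c "
from h import *
s=snap('top','t4',(170,130,420,330),3)
st=sense();print(st['t'],st['tcp_pos'],st['finger_gap'],st['force'],R.from_quat(st['tool_rot']).as_matrix().round(3))
W=pts(s)
im=s['image'].astype(int);w=W[235:330,280:420].reshape(-1,3);c=im[235:330,280:420].reshape(-1,3)
m=(w[:,2]>.055)&(w[:,2]<.07)&(c[:,2]>c[:,0]+50);print(m.sum(),cv2.minAreaRect((w[m][:,:2]*1000).astype(np.float32)))
for z in(.155,.032): print(grasp_rel([.5237,-.077,z]))
"
```

```text
9.95 [0.62487711 0.22769589 0.29172583] 0.44109543669566814 [-0.32211792  0.733722   -0.22756997] [[ 0.977  0.21  -0.032]
 [ 0.21  -0.978  0.004]
 [-0.03  -0.01  -0.999]]
453 ((475.5113525390625, -88.04003143310547), (11.211684226989746, 233.835205078125), 13.702701568603516)
[-158.70691477  278.11173956  -16.30493106]
[-155.01464908  279.3787315   106.63310986]
```

View pics/t4.png

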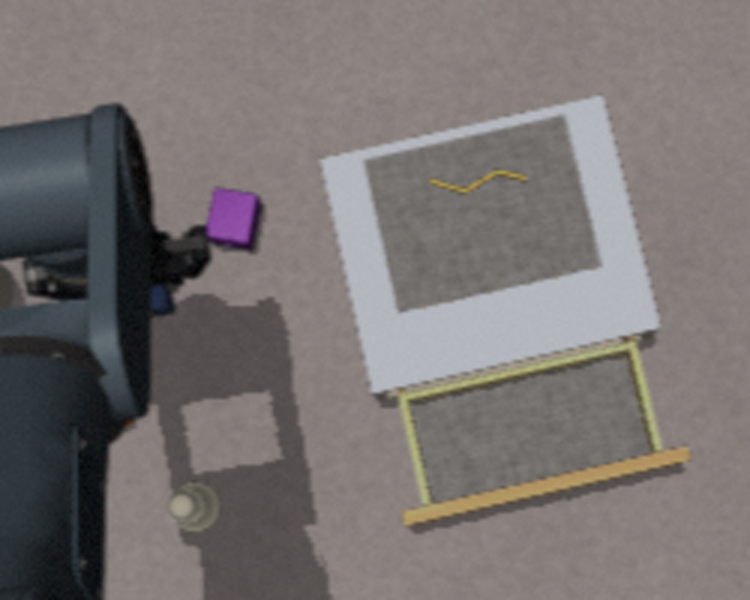

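The box is held and the drawer is fully open, with the panel centre at (475,-88) as predicted. Now I carry the box over the well.

Call:
{"method": "servo_tool", "body": {
  "rows": [
    [[-20,35,-5],-0.5,-0.6],
    [[-42,75,-10],-1,-0.6],
    [[-65,115,-15],-1.6,-0.6],
    [[-88,155,-15],-1.6,-0.6],
    [[-110,195,-15],-1.6,-0.6],
    [[-132,235,-15],-1.6,-0.6],
    [[-150,265,-15],-1.6,-0.6],
    [[-158,278,-15],-1.6,-0.6]
  ]
}}

```text
t: 10.75
tcp_pos: [0.5277, -0.0797, 0.3071]
tool_rot: [0.993, 0.118, -0.017, -0.004]
force: [-0.2, 0.0, -0.1]
finger_gap: 0.44
```

Call:
{"method": "servo_tool", "body": {
  "rows": [
    [[0,0,0],0,-0.6],
    [[0,0,0],0,-0.6]
  ]
}}

```text
t: 10.95
tcp_pos: [0.5274, -0.0792, 0.3062]
tool_rot: [0.993, 0.117, -0.018, -0.005]
force: [0.1, 0.3, -1.1]
finger_gap: 0.439
```

```bash
python3 -c "
from h import *
s=snap('wrist','w1')
st=sense();print(st['t'],st['tcp_pos'],st['finger_gap'],st['force'],R.from_quat(st['tool_rot']).as_matrix().round(3))
for z in(.155,.0425): print(grasp_rel([.5237,-.077,z]))
"
```

```text
11.0 [ 0.52770079 -0.07868041  0.30639407] 0.43915447243489597 [ 0.56443218 -0.28159192  0.07404018] [[ 0.972  0.234 -0.036]
 [ 0.234 -0.972  0.006]
 [-0.034 -0.014 -0.999]]
[ 1.65448537 -0.41306216 -3.55335782]
[  5.47942789   1.18990474 108.87017314]
```

View pics/w1.png

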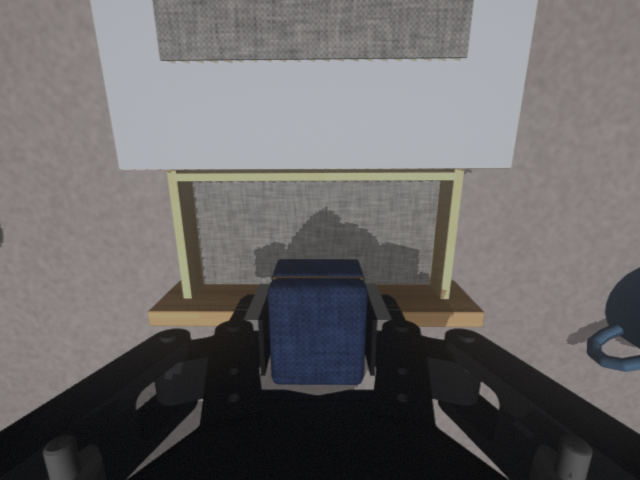

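The box hangs upright between the jaws at (318,330), with its brass line visible and aligned over the well. Lower it.

Call:
{"method": "servo_tool", "body": {
  "rows": [
    [[2,0,30],0,-0.6],
    [[4,1,60],0,-0.6],
    [[5,1,85],0,-0.6],
    [[5,1,98],0,-0.6],
    [[5,1,104],0,-0.6],
    [[5,1,108],0,-0.6],
    [[5,1,108],0,-0.6],
    [[5,1,108],0,-0.6]
  ]
}}

```text
t: 11.8
tcp_pos: [0.5293, -0.0779, 0.1991]
tool_rot: [0.993, 0.118, -0.017, -0.005]
force: [0.7, -0.7, -0.1]
finger_gap: 0.442
```

Call:
{"method": "servo_tool", "body": {
  "rows": [
    [[0,0,1.5],0,-0.6],
    [[0,0,3],0,-0.6],
    [[0,0,3],0,-0.6],
    [[0,0,3],0,0],
    [[0,0,3],0,0.4],
    [[0,0,3],0,0.5],
    [[0,0,3],0,0.5],
    [[0,0,3],0,0.5]
  ]
}}

```text
t: 12.6
tcp_pos: [0.5292, -0.0779, 0.1962]
tool_rot: [0.993, 0.118, -0.017, -0.005]
force: [-0.1, -0.5, 0.2]
finger_gap: 0.746
```

Call:
{"method": "servo_tool", "body": {
  "rows": [
    [[0,0,-15],0,0.5],
    [[0,0,-45],0,0.5],
    [[0,0,-85],0,0.5],
    [[0,0,-120],0,0],
    [[-30,0,-120],0,-1],
    [[-70,0,-120],0,-1],
    [[-100,0,-120],0,-1],
    [[-105,0,-120],0,-1]
  ]
}}

```text
t: 13.4
tcp_pos: [0.428, -0.1026, 0.3195]
tool_rot: [0.993, 0.117, -0.019, -0.006]
force: [0.5, 0.1, 0.7]
finger_gap: -0.003
```

```bash
python3 -c "
from h import *
s=snap('wrist','w2')
st=sense();print(st['t'],st['tcp_pos'],st['finger_gap'],st['force'],R.from_quat(st['tool_rot']).as_matrix().round(3))
W=pts(s);im=s['image'].astype(int)
m=(np.hypot(W[...,0]-.5237,W[...,1]+.077)<.06)&(im[...,0]>im[...,2]+15)&(W[...,2]<.07);p=W[m];print(m.sum(),np.percentile(p[:,2],[5,50,95]))
p=p[p[:,2]>.045];print(cv2.minAreaRect((p[:,:2]*1000).astype(np.float32)))
for e in (100,40): g=np.array([.4697,-.0895])-(e/1000)*np.array([.9716,.2368]);print(e,grasp_rel([*g,.03],173.4))
"
```

```text
13.45 [ 0.42924487 -0.10301793  0.31959332] 0.004450617656251608 [0.31648698 0.3569216  0.44167233] [[ 0.972  0.233 -0.037]
 [ 0.233 -0.972  0.006]
 [-0.034 -0.015 -0.999]]
4114 [0.04882946 0.05022131 0.05140233]
((520.4827270507812, -77.19255065917969), (43.50370788574219, 37.62188720703125), 13.478001594543457)
100 [-47.56109578   0.9094856  118.01056537]
40 [ 12.40573983   0.66012418 115.95938881]
```

View pics/w2.png

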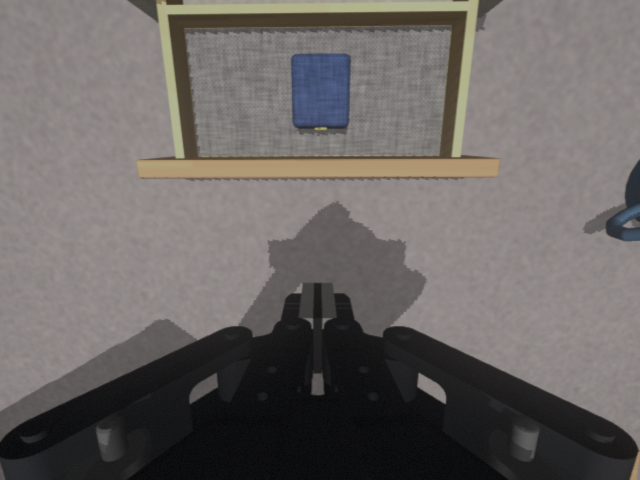

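The box stands upright in the well with its top at z=0.050, centred. I descend in front of the drawer with the fingers shut.

Call:
{"method": "servo_tool", "body": {
  "rows": [
    [[5,0,35],0,-1],
    [[8,0,70],0,-1],
    [[8,1,100],0,-1],
    [[8,1,116],0,-1],
    [[8,1,116],0,-1],
    [[8,1,116],0,-1]
  ]
}}

```text
t: 14.05
tcp_pos: [0.434, -0.1015, 0.2032]
tool_rot: [0.993, 0.117, -0.018, -0.005]
force: [1.3, -0.4, 0.8]
finger_gap: 0.003
```

Call:
{"method": "servo_tool", "body": {
  "rows": [
    [[10,0,0],0,-1],
    [[20,0,0],0,-1],
    [[26,0,0],0,-1],
    [[32,0,0],0,-1],
    [[39,0,0],0,-1],
    [[46,0,0],0,-1],
    [[53,0,0],0,-1],
    [[60,0,0],0,-1]
  ]
}}

```text
t: 14.85
tcp_pos: [0.492, -0.0871, 0.2011]
tool_rot: [0.993, 0.117, -0.019, -0.006]
force: [-4.4, -1.1, 3.6]
finger_gap: -0.004
```

Call:
{"method": "servo_tool", "body": {
  "rows": [
    [[7,0,0],0,-1],
    [[14,0,0],0,-1],
    [[21,0,0],0,-1],
    [[28,0,0],0,-1],
    [[35,0,0],0,-1],
    [[42,0,0],0,-1],
    [[48,0,0],0,-1],
    [[52,0,0],0,-1]
  ]
}}

```text
t: 15.65
tcp_pos: [0.5423, -0.0745, 0.1991]
tool_rot: [0.993, 0.118, -0.02, -0.006]
force: [-5.6, -2.0, 4.8]
finger_gap: -0.0
```

```bash
python3 -c "
from h import *
st=sense();print(st['t'],st['tcp_pos'],st['force'],R.from_quat(st['tool_rot']).as_matrix().round(3))
r=R.from_quat(st['tool_rot']);tip=st['tcp_pos']+r.apply([0,0,.1734]);print(tip,(tip[:2]-[.5519,-.0702])@[.9716,.2368])"
```

```text
15.65 [ 0.54234057 -0.07448315  0.1991407 ] [-5.59142906 -1.98723582  4.79673165] [[ 0.971  0.233 -0.041]
 [ 0.234 -0.972  0.008]
 [-0.038 -0.017 -0.999]]
[ 0.53520891 -0.07316664  0.02589242] -0.016919566721989427
```

Call:
{"method": "servo_tool", "body": {
  "rows": [
    [[4,0,0],0,-1],
    [[8,0,0],0,-1],
    [[12,0,0],0,-1],
    [[15,0,0],0,-1],
    [[18,0,0],0,-1],
    [[20,0,0],0,-1],
    [[21,0,0],0,-1],
    [[21,0,0],0,-1]
  ]
}}

```text
t: 16.45
tcp_pos: [0.559, -0.0704, 0.1989]
tool_rot: [0.993, 0.119, -0.027, -0.007]
force: [-17.4, -10.3, 14.5]
finger_gap: 0.001
```

Call:
{"method": "servo_tool", "body": {
  "rows": [
    [[-4,0,0],0,-1],
    [[-10,0,0],0,-1],
    [[-20,0,0],0,-1],
    [[-40,0,0],0,-1],
    [[-75,0,0],0,-1],
    [[-110,0,0],0,-1],
    [[-115,0,0],0,-1],
    [[-115,0,0],0,-1]
  ]
}}

```text
t: 17.25
tcp_pos: [0.4474, -0.0979, 0.2049]
tool_rot: [0.993, 0.118, -0.026, -0.006]
force: [0.4, 0.2, 0.0]
finger_gap: -0.004
```

Call:
{"method": "servo_tool", "body": {
  "rows": [
    [[0,0,-45],0,-1],
    [[0,0,-90],0,-1],
    [[0,40,-120],0,-1],
    [[0,80,-130],0,-1],
    [[0,120,-140],0,-1],
    [[0,160,-140],0,-1],
    [[0,200,-140],0,-1],
    [[0,240,-140],0,-1]
  ]
}}

```text
t: 18.05
tcp_pos: [0.513, -0.3339, 0.341]
tool_rot: [0.993, 0.118, -0.024, -0.005]
force: [1.5, -0.3, -0.7]
finger_gap: 0.0
```

```bash
python3 -c "
from h import *
s=snap('top','t5')
st=sense();print(st['t'],st['tcp_pos'],st['force'])
W=pts(s);im=s['image'].astype(int);w=W[235:330,280:420].reshape(-1,3);c=im[235:330,280:420].reshape(-1,3)
m=(w[:,2]>.055)&(w[:,2]<.07)&(c[:,2]>c[:,0]+50);print(m.sum(),cv2.minAreaRect((w[m][:,:2]*1000).astype(np.float32)))"
```

```text
18.1 [ 0.51447044 -0.34047399  0.34124504] [ 3.39523458 -4.65219147  1.32415971]
441 ((557.9030151367188, -68.01509094238281), (11.540127754211426, 233.02188110351562), 13.567558288574219)
```

View pics/t5.png

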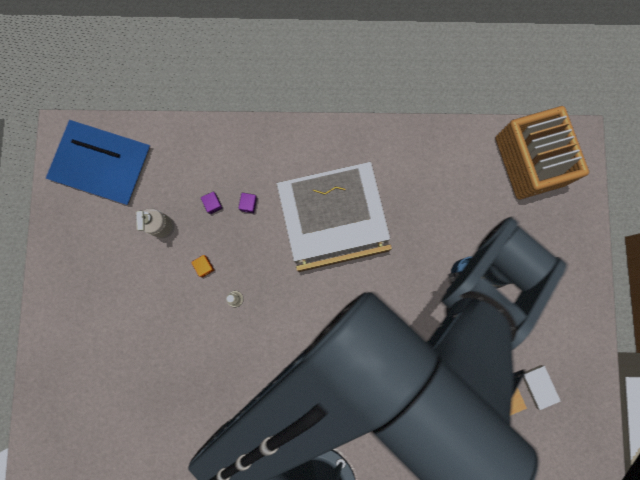

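The drawer is shut at its starting position (panel (557.9,-68.0), the same as before), and the bystanders are where they were. The last force reading probably came from the abrupt stop, so I let the arm settle and check.

Call:
{"method": "servo_tool", "body": {
  "rows": [
    [[0,0,0],0,-1],
    [[0,0,0],0,-1],
    [[0,0,0],0,-1],
    [[0,0,0],0,-1]
  ]
}}

```text
t: 18.5
tcp_pos: [0.5146, -0.339, 0.3413]
tool_rot: [0.993, 0.118, -0.022, -0.001]
force: [0.3, -0.4, 0.2]
finger_gap: -0.0
```

```bash
python3 -c "
from h import *
st=sense();print(st['t'],st['tcp_pos'],st['force']);a=np.load('pics/t0.npz')
W0=pts(dict(a));s=snap('top','t6');W1=pts(s)
d=np.abs(s['image'].astype(int)-a['image']).max(-1)
for n,(x0,y0,x1,y1) in dict(fig=(222,288,246,310),san=(130,200,180,250),p=(200,190,260,215),org=(190,254,215,280),unit=(270,155,400,275),mug=(455,255,470,280)).items(): print(n,(d[y0:y1,x0:x1]>40).sum())
print(sign_off() if np.abs(st['force']).max()<2 else 'hold')"
```

```text
18.5 [ 0.514598   -0.33899937  0.34127722] [ 0.33924904 -0.35443128  0.21717435]
fig 0
san 0
p 0
org 0
unit 0
mug 139
the job is handed in; nothing more can be done
None
```

The ring box is standing in the drawer, the drawer is latched shut, and the job is handed in at about 18.5 s.

- **Opening:** The first full press (about 15 N) did not free the drawer; a second (about 18 N) sprang it fully open.
- **Placing:** I set the box upright in the well. The wrist camera put its top at z = 0.050, the expected height, and its centre within about 4 mm of the well's.
- **Closing:** I pushed the drawer in slowly, finishing with a press of about 19 N. After I let go, the panel measured (557.9, -68.0) mm against (557.9, -68.1) at the start, so it is latched.

**Last checks:** The picture showed no change at the figurine, sanitiser, purple and orange boxes or the unit, and the wrist force was near zero. One check disagreed: the area around the mug had changed pixels. The arm was parked over it and partly hid it, so I could not confirm the mug by camera. The fingertips stayed about 100 mm above it and I saw no sign of contact.

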